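# Wedge the rocking decorating stand steady

### The job

The wooden decorating stand rocks because its levelling foot at the near left corner is too short. Without picking anything up, push the orange wedge with your fingertips, thin end first, under that foot until the stand no longer rocks but still stands level; do not shove the stand along or knock the small things around it. Check it by pressing down on the board right over that foot with a fingertip, and finish while still pressing there, firmly but not hard.

Things in the scene. Friction and masses are not known exactly. Their poses are not given: they have to be found in the camera images.
- stand: Loose decorating stand, 0.75 to 1 kg: wooden board 210 (x) x 190 (y) x 24 mm, top 56 mm above the table, on four feet 170 (x) by 150 mm (y) apart. Origin: its middle at table level; x away from the robot, z up. It stands level on three equal feet; the fourth, at (-85, +75) mm, ends 7 to 12 mm (not told) above the table. About 1 N over that foot tips it down onto the table; let go, it tips back.
- turntable (a point): Centre of the top of the stand's flat aluminium turntable: 130 mm across, top 77 mm above the table, fixed on the board 17 mm to +x and 18 mm to -y of its middle.
- short_corner (a point): Point on the board's flat top right over the axis of the short levelling foot, 20 mm in from the board's -x and +y edges and over 60 mm clear of the turntable's rim: press down here (5 to 15 N is right). The foot is 24 mm across with a domed rubber end of 12 mm radius and does not give under load.
- wedge: Loose orange plastic wedge, dark lines across its ramp, 120 (x) x 50 mm, 80 g, flat on the table; 2.5 mm thick at the tip (+x), rising evenly 1 in 5 to 26.5 mm at its upright back (-x). Origin: middle of its underside. The tip starts 15 to 40 mm short of the foot's axis, pointing at it within 10 mm and 0.08 rad. Snug when the tip is 22 to 48 mm past the foot's axis; friction then keeps it there.
- wedge_back (a point): Middle of the wedge's back face, 13 mm above the table: push here along the wedge's +x. Alone it slides under about 0.5 N; at the foot the resistance climbs to several newtons, and pushed on with more than about 4 N it begins to shove the stand along or lift it.
- kiln_prop: Loose clay prop, a cylinder 29 mm across, 36 mm high; origin at the centre of its underside. Leave alone.
- cork: Loose cork stopper, 32 mm across, 31 mm high; origin at the centre of its underside. Leave alone.
- thread_spool: Loose spool, 29 mm across, 30 mm high; origin at the centre of its underside. Leave alone.
There are look-alikes about, which are no part of the job. There is more than one size of the wedge; the job needs the largest.

How it is judged:
By the outcome, as a careful person would: the job done as asked, in the order asked, and still so for the second after the job is handed in, while the arm keeps its last pose, push and grip.
It also fails if it takes over 48 s, if anything falls off the work surface, if the arm or the gripper's body presses on something with over 40 N, if the wrist force passes 120 N, or if a joint passes its speed limit or range.

### The arm

A 6-joint arm with a two-finger parallel gripper is mounted at the origin on a cart in front of the work surface, level with it; the furniture and walls round the work are solid. World frame = base frame: x ahead of the robot, y to its left, z up, the work surface at z = 0. Lengths are in m, angles in rad, forces in N, time in s.
With the tool pointing down it reaches from about 0.35 to 0.775 m from the base axis. Payload 5.5 kg.
Tool frame: the origin (TCP) lies where the fingers leave the gripper's body, on its centre line; the fingertips stand 73 mm ahead of it and the grasp point (between the pads) lies 54 mm ahead of it; z points along the fingers, y is the direction in which the jaws open and shut (so a half turn about z gives the same grasp; the last joint's range is limited). The gripper opens to 85 mm and grips with 20 to 120 N. Pads are 22 mm wide; open, the fingers measure 114 mm over their backs; the gripper's body (76 mm by 85 mm) begins 54 mm behind the grasp point. The pads swing forward as they close: fully open they stand 13 mm farther back than shut.
Start: joints at [1.038, 0.313, 0.046, 1.304, 0, 1.431], TCP at [0.22, 0.531, 0.304] pointing down, gripper open.
Joint ranges: [-2.76, 2.76], [-0.86, 1.69], [-1.03, 1.26], [-2.2, 2.34], [-1.47, 1.5], [-3.14, 3.14]. Speed limits (rad/s): [2.57, 2.57, 3.14, 3.14, 3.14, 3.14].

### API

Orientations are given as a unit quaternion [w, x, y, z].
In Python, from workcell import env, read_camera, job, cut_out gives the robot as it stands.
- The arm moves only by the tool servo_tool, never from a script. Its argument "deltas" is a list of rows, each an object of numbers: "dx", "dy", "dz": the shift along the world's x, y, z in mm; "rx", "ry", "rz": the turn, a rotation vector about the world's x, y, z in rad; "fingers": the closure, from -1 (fully open) to 1 (shut). A call has 1 to 8 rows; each row shifts and turns the commanded pose from where the row before left it; what a row does not reach is not made up. A row lasts 1/10 s, in which the tool goes at most 50 mm and 8.59 degrees, less where a joint would pass 70% of its speed; a pose out of reach is approached as far as the arm can. A call is refused whole if a number of a shift passes 50 or a number of a turn 0.15, either way. A call with a gripper value outside its range is refused whole. The fingers move at their own pace and stop on an object; "newtons" is the grip in N (left out, the last holds). Time passes only in rows, so rows that do not move let the fingers close. It gives the time, the measured TCP pose, the force and the opening at its end, in the units of the state.
- env.get_state(): the state, without advancing time (a new reading comes with each control period).
- read_camera(name): name is "side" or "top"; returns a dict with "img" (420x560x3 uint8, red, green, blue), "intrinsics" (3x3 intrinsics, pixels), "k1" (the pictures are not rectified: a ray, as slopes to the right and down, at radius r is drawn at 1 + k1 r^2 times it, then the intrinsics apply), "extrinsics" (4x4, takes a point from camera to world coordinates). Camera axes: x right, y down, z forward; pixel columns grow to the right and rows downward; lengths in m; the calibration is good to about 2 mm. A picture is of the moment at which its call begins. There is no depth.
- job.hand_in(): hands the job in, once; it reports no verdict.
Trained networks look in the newest picture that a camera, given by its name, has taken for a name from the list of things; names that differ only in an ending like _2 or _b are one class to them, and where a whole thing is asked for, a point or a joint stands for the part that bears it (a point fixed in the world has none). Each returns a list of dicts, best first, with "confidence" (0 to 1); they miss things now and then, are a little off and sometimes report something else, mostly with a low value. They report only what shows in the picture. A call takes as long as a camera call. They do not tell look-alikes from the thing itself.
- cut_out(target, camera): "region" (420x560 bool, what is visible of it) and "extent" ([left, top, right, bottom] in pixels, round what is visible of it).
The state is a dict: "clock": time; "joint_pos": joint angles; "qvel": joint speeds; "tau": joint torques, N m; "tcp_pos": TCP position; "orientation": TCP orientation; "wrist_force": force on the tool from outside, world axes, zero at the start; "ft_torque": the same for the moment, N m; "finger_gap": finger opening in m.
Only numpy, scipy, OpenCV 4.12 (cv2) and the standard library are available. Lean on these libraries where they do the work, as an engineer would, in place of code of your own. Each camera call takes 0.05 s, during which the arm holds its last target. There are 200 camera calls.

## Working session

There is one attempt and no reset: what is moved stays moved. The work goes in short steps, Python scripts to look and compute and a tool call to move; the robot and the scene stay as the last step left them, time stands still between calls to the robot, and variables do not carry over. Pictures are saved under pics/ and viewed, about 8 in all and at most 12, crops included, and the job is handed in when it is done.

Besides the shell and the picture viewer there is one more tool, called as name(argument=value, ...), one argument or row to a line, values as JSON. servo_tool: Moves the arm, as the interface text tells. Its arguments: {"type":"object","properties":{"deltas":{"type":"array"},"newtons":{"type":"number"}},"required":["deltas"]}

```bash
mkdir -p pics; ls
cat > h.py <<'E'
import numpy as np, cv2
from workcell import env, read_camera, job, cut_out
def ray(c,u,v):
    K=c["intrinsics"];p=np.array([(u-K[0,2])/K[0,0],(v-K[1,2])/K[1,1]])
    q=p.copy()
    for _ in range(30): q=p/(1+c["k1"]*(q@q))
    E=np.array(c["extrinsics"]);return E[:3,3],E[:3,:3]@np.array([q[0],q[1],1])
def at_z(c,u,v,z):
    o,d=ray(c,u,v);return o+d*(z-o[2])/d[2]
def proj(c,P):
    E=np.array(c["extrinsics"]);K=c["intrinsics"];X=(np.atleast_2d(P)-E[:3,3])@E[:3,:3]
    s=X[:,:2]/X[:,2:];s=s*(1+c["k1"]*(s**2).sum(1,keepdims=True))
    return s*[K[0,0],K[1,1]]+[K[0,2],K[1,2]]
E
python3 - <<'E'
from h import *
import pickle
for n in("top","side"):
    c=read_camera(n);pickle.dump(c,open(n+".pkl","wb"))
    cv2.imwrite(f"pics/{n}0.png",c["img"][:,:,::-1]);print(n,np.round(c["extrinsics"],3).tolist(),c["intrinsics"][0][0])
    for t in("wedge","stand","turntable","kiln_prop","cork","thread_spool"):
        for r in cut_out(t,n)[:4]: print(t,round(r["confidence"],2),r["extent"],int(r["region"].sum()))
s=env.get_state();print(s)
E
```

```text
pics
top [[-0.085, -0.973, 0.215, 0.425], [-0.996, 0.084, -0.014, 0.219], [-0.004, -0.216, -0.976, 0.947], [0.0, 0.0, 0.0, 1.0]] 386.4783872758
wedge 0.7 [176.9, 277.3, 201.9, 315.3] 636
stand 0.61 [209.4, 136.6, 313.9, 250.6] 6833
turntable 0.9 [204.7, 138.4, 313.7, 250.3] 6864
kiln_prop 0.59 [234.8, 283.6, 246.3, 294.5] 134
cork 0.43 [323.5, 234.7, 336.8, 250.1] 145
thread_spool 0.47 [316.1, 172.7, 331.1, 187.0] 112
side [[0.988, -0.05, 0.148, 0.468], [-0.154, -0.466, 0.871, -0.567], [0.026, -0.883, -0.468, 0.497], [0.0, 0.0, 0.0, 1.0]] 380.85545208079867
wedge 0.97 [202.2, 223.1, 252.3, 247.4] 657
wedge 0.71 [200.7, 192.7, 231.2, 201.8] 272
wedge 0.71 [298.0, 292.8, 317.7, 311.1] 332
stand 0.67 [245.7, 182.6, 358.5, 252.4] 4121
turntable 0.91 [246.4, 187.2, 359.9, 250.7] 4021
kiln_prop 0.5 [210.7, 199.4, 221.8, 219.7] 159
cork 0.68 [248.9, 249.4, 264.0, 264.1] 248
thread_spool 0.7 [322.2, 244.0, 336.5, 259.9] 201
{'clock': 0.7, 'joint_pos': array([1.03838695e+00, 3.13152359e-01, 4.61260945e-02, 1.30361367e+00,
       1.33800680e-05, 1.43118151e+00]), 'qvel': array([-0.00136033,  0.00073719, -0.00074277, -0.00130269, -0.0008117 ,
        0.00175761]), 'tau': array([-3.50218670e-05, -4.80294156e+01,  2.98748302e+01,  3.31751778e-05,
       -1.50217238e-04, -6.29318464e-06]), 'tcp_pos': array([0.2201265, 0.531236 , 0.303961 ]), 'orientation': array([1.94680238e-05, 1.95137143e-01, 9.80775963e-01, 7.60311210e-05]), 'wrist_force': array([ 0.53850551,  0.39260493, -0.1937608 ]), 'ft_torque': array([-0.05627224, -0.03146587, -0.01035435]), 'finger_gap': 0.08546894147640537}
```

View pics/top0.png

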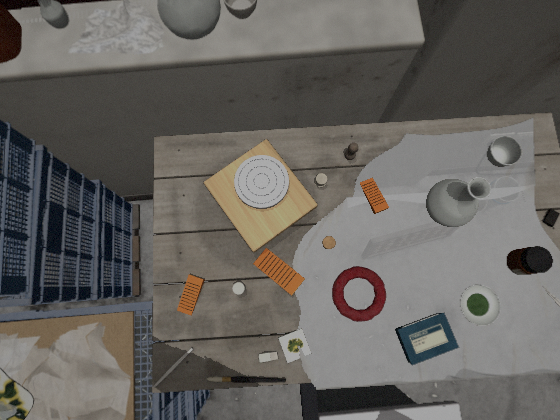

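View pics/side0.png

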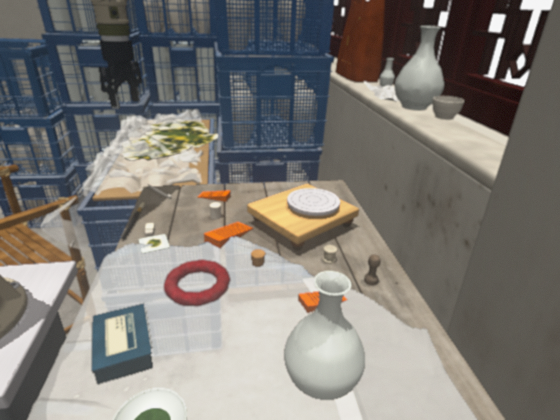

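The top view shows three orange wedges: (279,271) is the longest and its tip points at the stand's lower corner (254,250). The ones at (191,294) and (374,195) are shorter. The small things are the prop at (238,288), the cork at (329,242) and the spool at (321,180). Next I'll fit the models to the masks and check them in a crop.

```bash
cat >> h.py <<'E'
from scipy.optimize import minimize
def xf(P,p):
    c,s=np.cos(p[2]),np.sin(p[2]);P=np.array(P,float)
    return np.c_[p[0]+c*P[:,0]-s*P[:,1],p[1]+s*P[:,0]+c*P[:,1],P[:,2]]
WEDGE=[[x,y,z] for y in(-.025,.025) for x,z in((-.06,0),(-.06,.0265),(.06,0),(.06,.0025))]
BOARD=[[x,y,z] for x in(-.105,.105) for y in(-.095,.095) for z in(.032,.056)]
def hull(c,P):
    return cv2.convexHull(proj(c,P).astype(np.float32))
def mask_of(c,P,up=4):
    m=np.zeros((420*up,560*up),np.uint8)
    h=(hull(c,P)+.5)*up-.5
    cv2.fillConvexPoly(m,np.round(h*16).astype(np.int32),1,shift=4)
    return cv2.resize(m.astype(np.float32),(560,420),interpolation=cv2.INTER_AREA)
def fit(cms,model,p0,ign=None):
    def f(q):
        p=[q[0]/100,q[1]/100,q[2]/10];return sum(np.abs(mask_of(c,xf(model,p))-m).sum()/m.sum() for c,m in cms)
    q=np.array([p0[0]*100,p0[1]*100,p0[2]*10])
    S=np.vstack([q]+[q+d for d in np.eye(3)])
    for _ in range(2):
        r=minimize(f,q,method="Nelder-Mead",options=dict(initial_simplex=S,maxiter=150));q=r.x;S=np.vstack([q]+[q+d*.4 for d in np.eye(3)])
    return np.array([q[0]/100,q[1]/100,q[2]/10]),r.fun
def comp(c,lo,hi,seed):
    m=cv2.inRange(cv2.cvtColor(c["img"],cv2.COLOR_RGB2HSV),lo,hi);m=cv2.morphologyEx(m,cv2.MORPH_CLOSE,np.ones((5,5)))
    n,l,st,ce=cv2.connectedComponentsWithStats(m)
    i=min(range(1,n),key=lambda i:np.hypot(*(ce[i]-seed))+(1e3 if st[i,4]<60 else 0))
    return (l==i).astype(np.float32)
E
python3 - <<'E'
from h import *
import pickle
C={n:pickle.load(open(n+".pkl","rb")) for n in("top","side")}
t,s=C["top"],C["side"]
for n,u,v,z in(("bl",205,183,.056),("far",265,140,.056),("r",317,204,.056),("near",254,250,.056),("tt",262,181,.077),("kiln",238,288,.036),("cork",329,242,.031),("spool",321,180,.030)):
    print(n,at_z(t,u,v,z).round(4))
hsv={n:cv2.cvtColor(C[n]["img"],cv2.COLOR_RGB2HSV) for n in C}
print(hsv["top"][235,250],hsv["top"][271,279],hsv["top"][260,200],hsv["side"][235,225],hsv["side"][220,270])
lo,hi=(3,150,90),(16,255,255)
mt=comp(t,lo,hi,(279,271));ms=comp(s,lo,hi,(228,233))
for sd in((279,271),(191,294),(374,195)):
    m=comp(t,lo,hi,sd);r=cv2.minAreaRect(np.argwhere(m>0)[:,::-1].astype(np.float32));b=cv2.boxPoints(r);w=np.array([at_z(t,*p,.012)for p in b]);print(sd,m.sum(),np.linalg.norm(w[0]-w[1]).round(4),np.linalg.norm(w[1]-w[2]).round(4))
a=at_z(t,279,271,.012)
for cm in([(t,mt)],[(t,mt),(s,ms)]):
  print("wedge",[ (lambda r:(r[0].round(4),round(r[1],3)))(fit(cm,WEDGE,(a[0],a[1],y))) for y in(.7,)])
bt=np.maximum(comp(t,(12,75,110),(28,255,255),(260,195)),0)
x=cv2.convexHull(np.argwhere(bt>0)[:,::-1].astype(np.int32));bt=cv2.fillConvexPoly(np.zeros((420,560),np.uint8),x,1).astype(np.float32)
b=at_z(t,260,195,.056)
p,e=fit([(t,bt)],BOARD,(b[0],b[1],.7));print("stand",p.round(4),e)
np.save("p.npy",p)
pw,_=fit([(t,mt),(s,ms)],WEDGE,(a[0],a[1],.7))
print("foot",xf([[-.085,.075,0]],p),"tip",xf([[.06,0,0]],pw),"back",xf([[-.06,0,.013]],pw),"tt",xf([[.017,-.018,.077]],p))
for c,n,(x0,y0,x1,y1) in((t,"t",(170,130,350,320)),(s,"s",(190,170,370,280))):
    k=4;im=cv2.resize(c["img"][y0:y1,x0:x1,::-1],None,fx=k,fy=k,interpolation=cv2.INTER_CUBIC)
    for P,col in((xf(WEDGE,pw),(255,0,0)),(xf(BOARD,p),(0,255,0))):
        cv2.polylines(im,[np.round((hull(c,P)-[x0,y0]+.5)*k).astype(np.int32)],True,col,1)
    for P in(xf([[-.085,.075,.056]],p),xf([[.017,-.018,.077]],p),xf([[.06,0,0]],pw)):
        cv2.circle(im,tuple(np.round((proj(c,P)[0]-[x0,y0]+.5)*k).astype(int).tolist()),3,(0,0,255),-1)
    cv2.imwrite(f"pics/c{n}.png",im[:600])
E
```

```text
bl [0.6996 0.379  0.056 ]
far [0.7968 0.2271 0.056 ]
r [0.6251 0.1169 0.056 ]
near [0.5292 0.2732 0.056 ]
tt [0.6865 0.2418 0.077 ]
kiln [0.447  0.3175 0.036 ]
cork [0.5358 0.0954 0.031 ]
spool [0.6906 0.0976 0.03  ]
[ 22  81 170] [ 14 171 164] [ 17  34 119] [ 12 212 220] [ 17 127 185]
(279, 271) 1042.0 0.0507 0.1195
(191, 294) 594.0 0.0875 0.0375
(374, 195) 495.0 0.0373 0.09
wedge [(array([0.4806, 0.2222, 0.8013]), np.float64(0.042))]
wedge [(array([0.4805, 0.2219, 0.8087]), np.float64(0.405))]
stand [0.653  0.2505 0.4786] 0.3008129596710205
foot [[0.54305869 0.27788898 0.        ]] tip [[0.52188703 0.26534554 0.        ]] back [[0.43903    0.17854281 0.013     ]] tt [[0.67642685 0.24230904 0.077     ]]
```

View pics/ct.png

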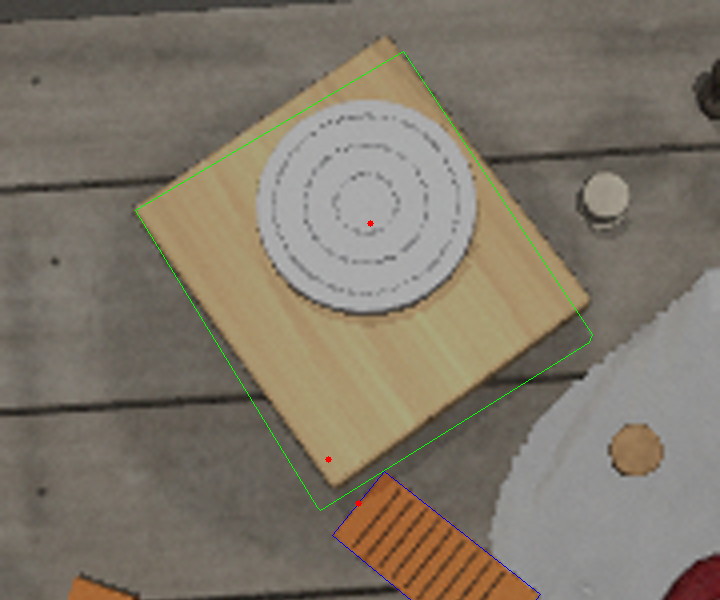

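View pics/cs.png

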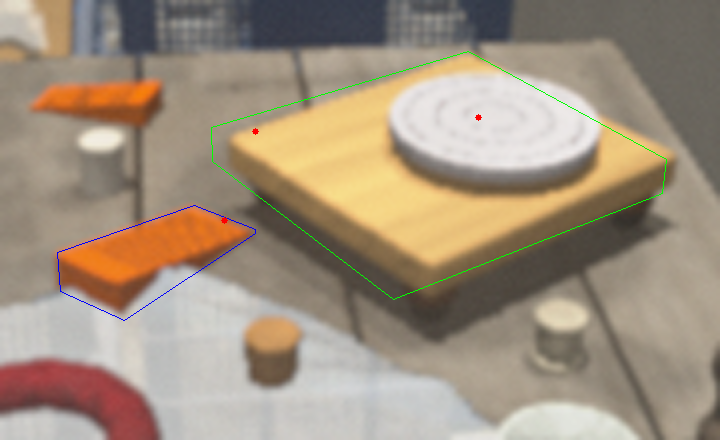

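The crops confirm that the largest wedge (120 x 50 mm) is the one at (279,271); the other two measure 90 x 37 mm. The wedge outline fits in the top view. The board fit is wrong because of a bad mask, so I'll refit it from its corners at crop (136,210), (386,38), (590,300) and (331,485).

Run:
```python
from h import *
import pickle
from scipy.optimize import least_squares
t=pickle.load(open("top.pkl","rb"));s=pickle.load(open("side.pkl","rb"))
off=lambda a,o:(np.array(a)+.5)/4+o-.5
pt=off([(136,209),(386,38),(590,299),(332,484),(366,206)],[170,130])
M=np.array([[.105,.095,.056],[.105,-.095,.056],[-.105,-.095,.056],[-.105,.095,.056],[.017,-.018,.077]])
ps=off([(230,140),(470,55),(676,155),(430,268)],[190,170])
Ms=np.array([[-.105,.095,.056],[.105,.095,.056],[.105,-.095,.056],[-.105,-.095,.056]])
for nm,f in(("top",lambda p:(proj(t,xf(M,p))-pt).ravel()),("side",lambda p:(proj(s,xf(Ms,p))-ps).ravel()),
  ("both",lambda p:np.r_[(proj(t,xf(M,p))-pt).ravel(),(proj(s,xf(Ms,p))-ps).ravel()])):
    r=least_squares(f,[.66,.25,.55],loss="soft_l1");p=r.x
    print(nm,p.round(4),f(p).round(1),"foot",xf([[-.085,.075,0]],p)[0].round(4))
lo,hi=(3,150,90),(16,255,255)
mt=comp(t,lo,hi,(279,271))
# side wedge: wider threshold
ms=comp(s,(2,120,50),(16,255,255),(228,233))
for cm in([(t,mt)],[(s,ms)],[(t,mt),(s,ms)]):
    pw,e=fit(cm,WEDGE,(.4806,.2222,.8));print(pw.round(4),round(e,3))
    f=xf([[-.085,.075,0]],p)[0];tip=xf([[.06,0,0]],pw)[0];d=(f-tip)[:2];c,sn=np.cos(pw[2]),np.sin(pw[2])
    print(" foot in wedge dir",(d@[c,sn]).round(4),(d@[-sn,c]).round(4),"back",xf([[-.06,0,.013]],pw)[0].round(4))
np.save("ps.npy",p);np.save("pw.npy",pw)
for n,ex in(("kiln",(238.5,288,.036)),("cork",(329,242,.031))): print(n,at_z(t,*ex).round(4))
```

```text
top [0.6633 0.2502 0.5474] [-1.6 -0.2  0.1 -1.4  1.   0.3  0.   1.6  0.  -0.4] foot [0.5517 0.27   0.    ]
side [0.6624 0.2437 0.5449] [-1.5 -0.6 -0.2 -0.5  1.6  0.2  0.1  0.2] foot [0.5509 0.2638 0.    ]
both [0.6634 0.2493 0.5459] [-1.2 -0.3  0.5 -1.4  1.4  0.4  0.3  1.6  0.5 -0.4 -1.3 -1.6 -0.3 -1.3
  1.2 -0.9  0.1 -1.2] foot [0.5518 0.2692 0.    ]
[0.4805 0.2218 0.802 ] 0.042
 foot in wedge dir 0.0237 -0.0183 back [0.4388 0.1787 0.013 ]
[0.4809 0.2253 0.7924] 0.247
 foot in wedge dir 0.021 -0.0196 back [0.4388 0.1826 0.013 ]
[0.4802 0.2225 0.7947] 0.299
 foot in wedge dir 0.0235 -0.0183 back [0.4382 0.1796 0.013 ]
kiln [0.4469 0.3164 0.036 ]
cork [0.5358 0.0954 0.031 ]
```

Pointing at the wedge's long axis, the foot is 23 mm ahead of the tip but 18 mm off to the right. So I'll nudge the wedge sideways first, with shut fingers against its left flank near the centre of mass, and then push it from behind.

servo_tool(
  deltas=[
    {"dx":26,"dy":-35,"dz":-15,"rz":0.149,"fingers":1},
    {"dx":26,"dy":-35,"dz":-15,"rz":0.149,"fingers":1},
    {"dx":26,"dy":-35,"dz":-15,"rz":0.149,"fingers":1},
    {"dx":26,"dy":-35,"dz":-15,"rz":0.149,"fingers":1},
    {"dx":26,"dy":-35,"dz":-15,"rz":0.149,"fingers":1},
    {"dx":26,"dy":-35,"dz":-15,"rz":0.149,"fingers":1},
    {"dx":26,"dy":-35,"dz":-15,"rz":0.149,"fingers":1},
    {"dx":28,"dy":-36,"dz":-15,"rz":0.149,"fingers":1},
  ],
  newtons=20,
)

```text
invalid input at $.deltas[0]: expected keys dx, dy, dz, rx, ry, rz, fingers
```

servo_tool(
  deltas=[
    {"dx":26,"dy":-35,"dz":-15,"rx":0,"ry":0,"rz":0.149,"fingers":1},
    {"dx":26,"dy":-35,"dz":-15,"rx":0,"ry":0,"rz":0.149,"fingers":1},
    {"dx":26,"dy":-35,"dz":-15,"rx":0,"ry":0,"rz":0.149,"fingers":1},
    {"dx":26,"dy":-35,"dz":-15,"rx":0,"ry":0,"rz":0.149,"fingers":1},
    {"dx":26,"dy":-35,"dz":-15,"rx":0,"ry":0,"rz":0.149,"fingers":1},
    {"dx":26,"dy":-35,"dz":-15,"rx":0,"ry":0,"rz":0.149,"fingers":1},
    {"dx":26,"dy":-35,"dz":-15,"rx":0,"ry":0,"rz":0.149,"fingers":1},
    {"dx":28,"dy":-36,"dz":-15,"rx":0,"ry":0,"rz":0.149,"fingers":1},
  ],
  newtons=20,
)

```text
clock: 1.5
tcp_pos: [0.4199, 0.2651, 0.1904]
orientation: [0.0, -0.361, 0.933, 0.0]
wrist_force: [1.0, 1.4, 0.0]
finger_gap: 0.0002
```

servo_tool(
  deltas=[
    {"dx":0,"dy":0,"dz":-35,"rx":0,"ry":0,"rz":0,"fingers":1},
    {"dx":0,"dy":0,"dz":-35,"rx":0,"ry":0,"rz":0,"fingers":1},
    {"dx":0,"dy":0,"dz":-15,"rx":0,"ry":0,"rz":0,"fingers":1},
    {"dx":0,"dy":0,"dz":0,"rx":0,"ry":0,"rz":0,"fingers":1},
    {"dx":0,"dy":0,"dz":0,"rx":0,"ry":0,"rz":0,"fingers":1},
  ],
)

```text
clock: 2.0
tcp_pos: [0.4193, 0.2665, 0.106]
orientation: [-0.0, -0.358, 0.934, 0.0]
wrist_force: [-0.4, -0.3, 0.9]
finger_gap: 0.0003
```

servo_tool(
  deltas=[
    {"dx":5,"dy":-8,"dz":-12,"rx":0,"ry":0,"rz":0.065,"fingers":1},
    {"dx":5,"dy":-8,"dz":-10,"rx":0,"ry":0,"rz":0,"fingers":1},
    {"dx":0,"dy":0,"dz":-5,"rx":0,"ry":0,"rz":0,"fingers":1},
    {"dx":0,"dy":0,"dz":0,"rx":0,"ry":0,"rz":0,"fingers":1},
    {"dx":0,"dy":0,"dz":0,"rx":0,"ry":0,"rz":0,"fingers":1},
  ],
)

```text
clock: 2.5
tcp_pos: [0.4292, 0.2506, 0.0789]
orientation: [0.0, -0.388, 0.922, 0.0]
wrist_force: [-0.5, -0.7, 0.1]
finger_gap: 0.0001
```

servo_tool(
  deltas=[
    {"dx":4,"dy":-4,"dz":0,"rx":0,"ry":0,"rz":0,"fingers":1},
    {"dx":4,"dy":-4,"dz":0,"rx":0,"ry":0,"rz":0,"fingers":1},
    {"dx":3,"dy":-3,"dz":0,"rx":0,"ry":0,"rz":0,"fingers":1},
    {"dx":3,"dy":-3,"dz":0,"rx":0,"ry":0,"rz":0,"fingers":1},
    {"dx":3,"dy":-3,"dz":0,"rx":0,"ry":0,"rz":0,"fingers":1},
    {"dx":3,"dy":-3,"dz":0,"rx":0,"ry":0,"rz":0,"fingers":1},
    {"dx":3,"dy":-3,"dz":0,"rx":0,"ry":0,"rz":0,"fingers":1},
    {"dx":2,"dy":-2,"dz":0,"rx":0,"ry":0,"rz":0,"fingers":1},
  ],
)

```text
clock: 3.3
tcp_pos: [0.4545, 0.2252, 0.0787]
orientation: [0.0, -0.388, 0.922, 0.0]
wrist_force: [-0.4, 1.1, 1.1]
finger_gap: -0.0
```

servo_tool(
  deltas=[
    {"dx":0,"dy":0,"dz":0,"rx":0,"ry":0,"rz":0,"fingers":1},
    {"dx":0,"dy":0,"dz":0,"rx":0,"ry":0,"rz":0,"fingers":1},
    {"dx":-10,"dy":10,"dz":0,"rx":0,"ry":0,"rz":0,"fingers":1},
    {"dx":-5,"dy":5,"dz":30,"rx":0,"ry":0,"rz":0,"fingers":1},
    {"dx":-30,"dy":-5,"dz":30,"rx":0,"ry":0,"rz":0,"fingers":1},
    {"dx":-30,"dy":-25,"dz":20,"rx":0,"ry":0,"rz":0,"fingers":1},
    {"dx":-10,"dy":-35,"dz":0,"rx":0,"ry":0,"rz":0,"fingers":1},
    {"dx":0,"dy":-35,"dz":0,"rx":0,"ry":0,"rz":0,"fingers":1},
  ],
)

```text
clock: 4.1
tcp_pos: [0.3666, 0.1407, 0.1591]
orientation: [0.0, -0.39, 0.921, 0.0]
wrist_force: [0.4, -0.7, -0.7]
finger_gap: 0.0003
```

```bash
cat > look.py <<'E'
from h import *
import pickle,sys
t=read_camera("top");s=read_camera("side");tag=sys.argv[1]
lo,hi=(3,150,90),(16,255,255);p=np.load("ps.npy");pw0=np.load("pw.npy")
a=proj(t,xf([[0,0,.012]],pw0))[0];b=proj(s,xf([[0,0,.012]],pw0))[0]
mt=comp(t,lo,hi,a);pw,e=fit([(t,mt)],WEDGE,pw0);f=xf([[-.085,.075,0]],p)[0];tip=xf([[.06,0,0]],pw)[0];d=(f-tip)[:2];c,sn=np.cos(pw[2]),np.sin(pw[2])
print("top fit",pw.round(4),round(e,3),"foot ahead",(d@[c,sn]).round(4),"lat",(d@[-sn,c]).round(4))
out=[]
for cc,(x0,y0,x1,y1),k in((t,(170,130,350,310),3),(s,(190,170,370,280),4)):
    im=cv2.resize(cc["img"][y0:y1,x0:x1,::-1],None,fx=k,fy=k,interpolation=cv2.INTER_CUBIC)
    for P,col in((xf(WEDGE,pw),(255,0,0)),(xf(BOARD,p),(0,255,0))):
        cv2.polylines(im,[np.round((hull(cc,P)-[x0,y0]+.5)*k).astype(np.int32)],True,col,1)
    for P in(xf([[-.085,.075,.056]],p),xf([[-.085,.075,0]],p)):
        cv2.circle(im,tuple(np.round((proj(cc,P)[0]-[x0,y0]+.5)*k).astype(int).tolist()),3,(0,0,255),-1)
    cv2.imwrite(f"pics/{tag}_{len(out)}.png",im);out.append(1)
pickle.dump((t,s),open(tag+".pkl","wb"))
if len(sys.argv)>2: np.save("pw.npy",pw)
z=env.get_state();print(z["clock"],z["tcp_pos"].round(4),z["wrist_force"].round(2))
E
python3 look.py a save
```

```text
top fit [0.4942 0.2103 0.8872] 0.047 foot ahead 0.022 lat -0.0074
4.2 [0.3677 0.1386 0.1588] [-0.23  0.87  0.21]
```

View pics/a_0.png

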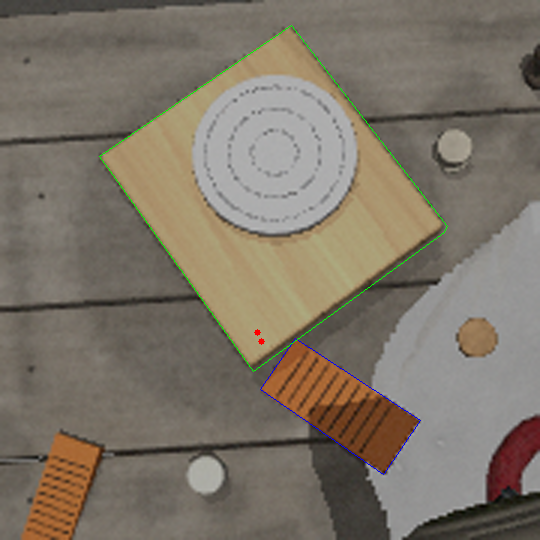

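The outlines match. The wedge is now at yaw 0.887 and the foot is 22 mm ahead and 7 mm right of its axis. Pushing from behind with the finger face still at yaw 0.80 will square the wedge to the face and take up the rest.

servo_tool(
  deltas=[
    {"dx":33,"dy":2,"dz":-20,"rx":0,"ry":0,"rz":0,"fingers":1},
    {"dx":33,"dy":3,"dz":-20,"rx":0,"ry":0,"rz":0,"fingers":1},
    {"dx":0,"dy":0,"dz":-20,"rx":0,"ry":0,"rz":0,"fingers":1},
    {"dx":0,"dy":0,"dz":-20,"rx":0,"ry":0,"rz":0,"fingers":1},
    {"dx":0,"dy":0,"dz":0,"rx":0,"ry":0,"rz":0,"fingers":1},
    {"dx":0,"dy":0,"dz":0,"rx":0,"ry":0,"rz":0,"fingers":1},
  ],
)

```text
clock: 4.8
tcp_pos: [0.4344, 0.1462, 0.0784]
orientation: [-0.001, -0.389, 0.921, 0.0]
wrist_force: [0.3, -0.1, 0.3]
finger_gap: -0.0001
```

servo_tool(
  deltas=[
    {"dx":3.5,"dy":3.6,"dz":0,"rx":0,"ry":0,"rz":0,"fingers":1},
    {"dx":3.5,"dy":3.6,"dz":0,"rx":0,"ry":0,"rz":0,"fingers":1},
    {"dx":2.8,"dy":2.9,"dz":0,"rx":0,"ry":0,"rz":0,"fingers":1},
    {"dx":2.8,"dy":2.9,"dz":0,"rx":0,"ry":0,"rz":0,"fingers":1},
    {"dx":2.8,"dy":2.9,"dz":0,"rx":0,"ry":0,"rz":0,"fingers":1},
    {"dx":2.8,"dy":2.9,"dz":0,"rx":0,"ry":0,"rz":0,"fingers":1},
    {"dx":2.8,"dy":2.9,"dz":0,"rx":0,"ry":0,"rz":0,"fingers":1},
    {"dx":2.8,"dy":2.9,"dz":0,"rx":0,"ry":0,"rz":0,"fingers":1},
  ],
)

```text
clock: 5.6
tcp_pos: [0.4591, 0.1702, 0.0786]
orientation: [-0.0, -0.388, 0.922, 0.0]
wrist_force: [-0.7, -0.8, 0.1]
finger_gap: -0.0001
```

servo_tool(
  deltas=[
    {"dx":2.1,"dy":2.1,"dz":0,"rx":0,"ry":0,"rz":0,"fingers":1},
    {"dx":2.1,"dy":2.1,"dz":0,"rx":0,"ry":0,"rz":0,"fingers":1},
    {"dx":2.1,"dy":2.1,"dz":0,"rx":0,"ry":0,"rz":0,"fingers":1},
    {"dx":2.1,"dy":2.1,"dz":0,"rx":0,"ry":0,"rz":0,"fingers":1},
    {"dx":0,"dy":0,"dz":0,"rx":0,"ry":0,"rz":0,"fingers":1},
  ],
)

```text
clock: 6.1
tcp_pos: [0.4678, 0.1788, 0.0786]
orientation: [0.0, -0.388, 0.921, 0.0]
wrist_force: [-0.7, 0.2, 0.2]
finger_gap: -0.0001
```

```bash
python3 look.py b
```

```text
top fit [0.5146 0.2575 0.6585] 5.526 foot ahead -0.0234 lat -0.0135
6.2 [0.4675 0.1785 0.0786] [ 0.08 -0.86  0.05]
```

View pics/b_1.png

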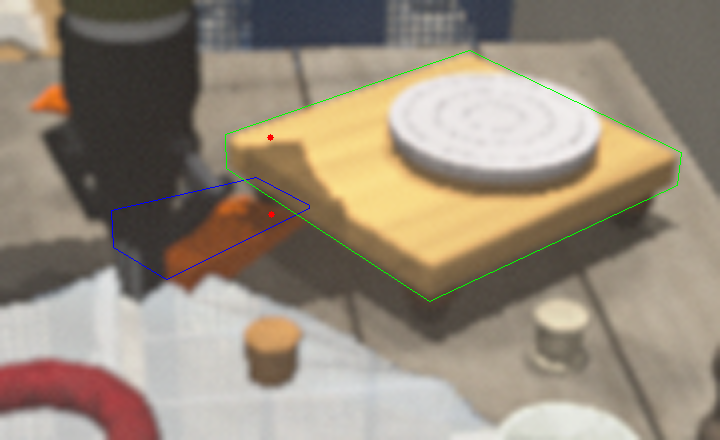

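The side crop shows the wedge straight, with its tip line from about (245,197) to (305,228), centred on the foot mark at (271,214). The tip is just reaching under the foot, so I'll continue gently and watch the force.

servo_tool(
  deltas=[
    {"dx":1.4,"dy":1.4,"dz":0,"rx":0,"ry":0,"rz":0,"fingers":1},
    {"dx":1.4,"dy":1.4,"dz":0,"rx":0,"ry":0,"rz":0,"fingers":1},
    {"dx":1.4,"dy":1.4,"dz":0,"rx":0,"ry":0,"rz":0,"fingers":1},
    {"dx":1.4,"dy":1.4,"dz":0,"rx":0,"ry":0,"rz":0,"fingers":1},
    {"dx":0,"dy":0,"dz":0,"rx":0,"ry":0,"rz":0,"fingers":1},
  ],
)

```text
clock: 6.7
tcp_pos: [0.4733, 0.1843, 0.0787]
orientation: [0.0, -0.388, 0.922, 0.0]
wrist_force: [0.8, -0.3, 0.5]
finger_gap: 0.0
```

servo_tool(
  deltas=[
    {"dx":0.7,"dy":0.7,"dz":0,"rx":0,"ry":0,"rz":0,"fingers":1},
    {"dx":0.7,"dy":0.7,"dz":0,"rx":0,"ry":0,"rz":0,"fingers":1},
    {"dx":0.7,"dy":0.7,"dz":0,"rx":0,"ry":0,"rz":0,"fingers":1},
  ],
)

```text
clock: 7.0
tcp_pos: [0.475, 0.1862, 0.0786]
orientation: [-0.0, -0.388, 0.922, 0.0]
wrist_force: [0.2, 0.6, -0.1]
finger_gap: 0.0001
```

Run:
```python
from h import *
import pickle
# mean of wrist force over several readings; check drift of stand via image diff
f=[]
for _ in range(4):
    c=read_camera("side");f.append(env.get_state()["wrist_force"])
print(np.mean(f,0).round(2),np.std(f,0).round(2),env.get_state()["tcp_pos"].round(4))
m=comp(c,(2,120,40),(16,255,255),(228,225))
T=env.get_state()["tcp_pos"]
def vis(p):
    return mask_of(c,xf(WEDGE,p))
best=[]
for la in np.arange(-.012,.013,.004):
  for yw in np.arange(.65,1.0,.05):
    u=np.array([np.cos(yw),np.sin(yw)]);n=np.array([-u[1],u[0]])
    u0=np.array([.698,.716]);n0=np.array([-.716,.698])
    b=T[:2]+.011*u0+la*n0; ctr=b+.06*u
    M=vis((ctr[0],ctr[1],yw));best.append(((m*(1-M)).sum(),la,yw))  # orange outside the model
best.sort();print(m.sum(),[(round(float(a),1),round(b,3),round(c,2)) for a,b,c in best[:8]])
```

```text
[-0.01  0.28  0.06] [0.19 0.37 0.33] [0.4752 0.1862 0.0786]
405.0 [(3.8, np.float64(-0.012), np.float64(0.95)), (4.0, np.float64(-0.008), np.float64(0.9)), (5.1, np.float64(-0.004), np.float64(0.85)), (5.6, np.float64(0.0), np.float64(0.8)), (8.7, np.float64(0.004), np.float64(0.75)), (10.1, np.float64(-0.012), np.float64(0.9)), (10.7, np.float64(-0.004), np.float64(0.9)), (11.6, np.float64(-0.008), np.float64(0.85))]
```

servo_tool(
  deltas=[
    {"dx":0.7,"dy":0.7,"dz":0,"rx":0,"ry":0,"rz":0,"fingers":1},
    {"dx":0.7,"dy":0.7,"dz":0,"rx":0,"ry":0,"rz":0,"fingers":1},
    {"dx":0.7,"dy":0.7,"dz":0,"rx":0,"ry":0,"rz":0,"fingers":1},
  ],
)

```text
clock: 7.5
tcp_pos: [0.4772, 0.1883, 0.0786]
orientation: [-0.0, -0.388, 0.922, 0.0]
wrist_force: [-0.8, -0.2, 0.4]
finger_gap: -0.0002
```

servo_tool(
  deltas=[
    {"dx":0.7,"dy":0.7,"dz":0,"rx":0,"ry":0,"rz":0,"fingers":1},
    {"dx":0.7,"dy":0.7,"dz":0,"rx":0,"ry":0,"rz":0,"fingers":1},
    {"dx":0.7,"dy":0.7,"dz":0,"rx":0,"ry":0,"rz":0,"fingers":1},
  ],
)

```text
clock: 7.8
tcp_pos: [0.4793, 0.1904, 0.0786]
orientation: [-0.0, -0.388, 0.922, 0.0]
wrist_force: [-0.7, 0.2, 0.6]
finger_gap: 0.0
```

servo_tool(
  deltas=[
    {"dx":0.7,"dy":0.7,"dz":0,"rx":0,"ry":0,"rz":0,"fingers":1},
    {"dx":0.7,"dy":0.7,"dz":0,"rx":0,"ry":0,"rz":0,"fingers":1},
  ],
)

```text
clock: 8.0
tcp_pos: [0.4808, 0.1918, 0.0786]
orientation: [0.0, -0.388, 0.922, 0.0]
wrist_force: [-0.8, -0.8, 0.7]
finger_gap: -0.0
```

```bash
cat > fr.py <<'E'
from h import *
f=[]
for _ in range(6): c=read_camera("side");f.append(env.get_state()["wrist_force"])
z=env.get_state();T=z["tcp_pos"];u=np.array([.698,.716])
print(np.mean(f,0).round(2),"push",round(-np.mean(f,0)[:2]@u,2),T.round(4),"past foot",((T[:2]+.131*u-[.5518,.2692])@u*1e3).round(1),z["clock"])
# board motion vs first picture
import pickle
a=pickle.load(open("side.pkl","rb"))["img"];g=lambda i:cv2.cvtColor(i,cv2.COLOR_RGB2GRAY).astype(np.float32)
R=np.s_[185:225,285:352]
print("stand shift px",[np.round(cv2.phaseCorrelate(g(a)[r],g(c["img"])[r],cv2.createHanningWindow((g(a)[r].shape[1],g(a)[r].shape[0]),cv2.CV_32F))[0],3) for r in(R,np.s_[205:250,280:325])])
E
python3 fr.py
```

```text
[-0.47 -0.1  -0.25] push 0.4 [0.4808 0.1918 0.0786] past foot 26.0 8.3
stand shift px [array([ 0.161, -0.112]), array([0.674, 0.511])]
```

servo_tool(
  deltas=[
    {"dx":0.7,"dy":0.7,"dz":0,"rx":0,"ry":0,"rz":0,"fingers":1},
    {"dx":0.7,"dy":0.7,"dz":0,"rx":0,"ry":0,"rz":0,"fingers":1},
    {"dx":0.7,"dy":0.7,"dz":0,"rx":0,"ry":0,"rz":0,"fingers":1},
  ],
)

```text
clock: 8.6
tcp_pos: [0.4828, 0.1939, 0.0786]
orientation: [-0.0, -0.388, 0.922, 0.0]
wrist_force: [0.7, 0.1, 0.2]
finger_gap: -0.0004
```

servo_tool(
  deltas=[
    {"dx":0.7,"dy":0.7,"dz":0,"rx":0,"ry":0,"rz":0,"fingers":1},
    {"dx":0.7,"dy":0.7,"dz":0,"rx":0,"ry":0,"rz":0,"fingers":1},
  ],
)

```text
clock: 8.8
tcp_pos: [0.4842, 0.1953, 0.0786]
orientation: [-0.0, -0.388, 0.922, 0.0]
wrist_force: [-0.3, -0.2, 0.6]
finger_gap: -0.0001
```

```bash
python3 fr.py
```

```text
[ 0.   -0.18  0.2 ] push 0.13 [0.4842 0.1953 0.0786] past foot 30.9 9.1
stand shift px [array([ 0.142, -0.144]), array([0.607, 0.328])]
```

servo_tool(
  deltas=[
    {"dx":0.7,"dy":0.7,"dz":0,"rx":0,"ry":0,"rz":0,"fingers":1},
    {"dx":0.7,"dy":0.7,"dz":0,"rx":0,"ry":0,"rz":0,"fingers":1},
  ],
)

```text
clock: 9.3
tcp_pos: [0.4855, 0.1966, 0.0786]
orientation: [-0.0, -0.388, 0.922, 0.0]
wrist_force: [-1.0, 0.8, -0.3]
finger_gap: 0.0002
```

servo_tool(
  deltas=[
    {"dx":0.7,"dy":0.7,"dz":0,"rx":0,"ry":0,"rz":0,"fingers":1},
    {"dx":0.7,"dy":0.7,"dz":0,"rx":0,"ry":0,"rz":0,"fingers":1},
  ],
)

```text
clock: 9.5
tcp_pos: [0.4866, 0.1978, 0.0786]
orientation: [-0.001, -0.388, 0.922, -0.0]
wrist_force: [-2.0, -2.0, 2.6]
finger_gap: 0.0001
```

```bash
python3 fr.py
```

```text
[-1.92 -1.94  1.43] push 2.73 [0.4867 0.1979 0.0785] past foot 34.5 9.8
stand shift px [array([-0.044,  0.01 ]), array([0.513, 0.416])]
```

Resistance has risen to 2.7 N with the tip about 34 mm past the foot, so the foot is in contact. I'll add one small step.

servo_tool(
  deltas=[
    {"dx":0.3,"dy":0.3,"dz":0,"rx":0,"ry":0,"rz":0,"fingers":1},
  ],
)

```text
clock: 9.9
tcp_pos: [0.4869, 0.1982, 0.0786]
orientation: [-0.0, -0.388, 0.922, -0.0]
wrist_force: [-2.5, -2.2, 1.9]
finger_gap: 0.0
```

```bash
python3 fr.py
```

```text
[-2.29 -1.89  2.44] push 2.95 [0.4871 0.1982 0.0786] past foot 35.0 10.2
stand shift px [array([ 0.018, -0.003]), array([0.689, 0.367])]
```

servo_tool(
  deltas=[
    {"dx":-7,"dy":-7,"dz":0,"rx":0,"ry":0,"rz":0,"fingers":1},
    {"dx":-14,"dy":-14,"dz":10,"rx":0,"ry":0,"rz":0,"fingers":1},
    {"dx":-20,"dy":-20,"dz":30,"rx":0,"ry":0,"rz":0,"fingers":1},
    {"dx":-25,"dy":-30,"dz":30,"rx":0,"ry":0,"rz":0,"fingers":1},
    {"dx":-20,"dy":-30,"dz":30,"rx":0,"ry":0,"rz":0,"fingers":1},
    {"dx":0,"dy":-30,"dz":0,"rx":0,"ry":0,"rz":0,"fingers":1},
    {"dx":0,"dy":0,"dz":0,"rx":0,"ry":0,"rz":0,"fingers":1},
  ],
)

```text
clock: 10.9
tcp_pos: [0.4019, 0.0651, 0.18]
orientation: [0.002, -0.387, 0.922, -0.001]
wrist_force: [1.3, -0.6, 0.6]
finger_gap: 0.0001
```

```bash
sed -i 's/^a=proj.*/import os\npw0=np.array([.5366,.2491,.80]) if tag>="c" else pw0\n&/' look.py; python3 look.py c; python3 fr.py; cd pics; python3 -c "
import cv2,numpy as np
a=cv2.imread('c_0.png')[:,60:];b=cv2.imread('c_1.png');b=cv2.resize(b[:300,:400],None,fx=.8,fy=.8)
o=np.zeros((540,800,3),np.uint8);o[:a.shape[0],:480]=a[:,:480];o[:b.shape[0],480:480+b.shape[1]]=b;cv2.imwrite('c_2.png',o)"
```

```text
top fit [0.5373 0.2496 0.8215] 0.785 foot ahead -0.0357 lat 0.0027
11.0 [0.4016 0.0669 0.179 ] [-0.43  1.03 -0.32]
[ 0.1  -0.28 -0.12] push 0.13 [0.4012 0.068  0.1782] past foot -118.2 11.3
stand shift px [array([ 0.099, -0.042]), array([0.439, 0.445])]
```

View pics/c_2.png

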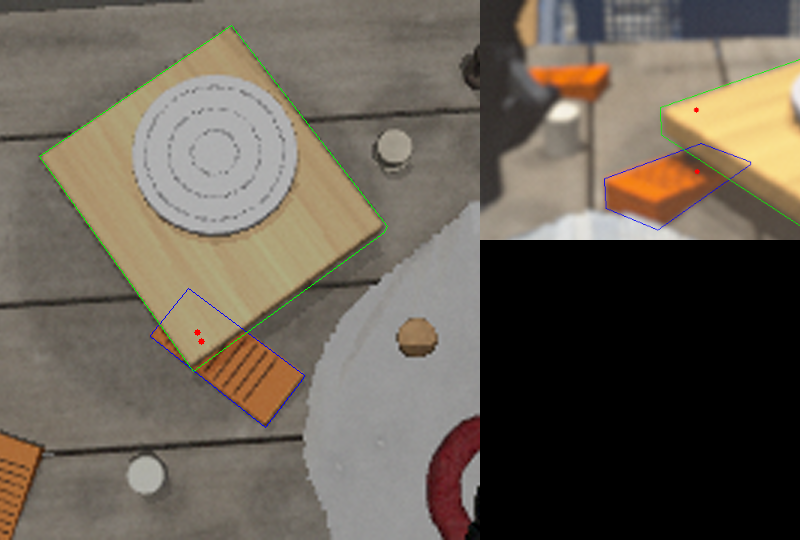

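The stand still matches its original outline. The wedge tip is about 36 mm past the foot's axis and 3 mm off centre. Now I'll press over the foot at (0.552, 0.269).

servo_tool(
  deltas=[
    {"dx":25,"dy":33.5,"dz":5,"rx":0,"ry":0,"rz":0,"fingers":1},
    {"dx":25,"dy":33.5,"dz":0,"rx":0,"ry":0,"rz":0,"fingers":1},
    {"dx":25,"dy":33.5,"dz":0,"rx":0,"ry":0,"rz":0,"fingers":1},
    {"dx":25,"dy":33.5,"dz":0,"rx":0,"ry":0,"rz":0,"fingers":1},
    {"dx":25,"dy":33.5,"dz":0,"rx":0,"ry":0,"rz":0,"fingers":1},
    {"dx":25,"dy":33,"dz":0,"rx":0,"ry":0,"rz":0,"fingers":1},
    {"dx":0,"dy":0,"dz":0,"rx":0,"ry":0,"rz":0,"fingers":1},
    {"dx":0,"dy":0,"dz":0,"rx":0,"ry":0,"rz":0,"fingers":1},
  ],
)

```text
clock: 12.1
tcp_pos: [0.5508, 0.269, 0.1822]
orientation: [-0.001, -0.389, 0.921, 0.0]
wrist_force: [0.0, -0.7, -0.0]
finger_gap: -0.0003
```

Down to about 5 mm above the board, then slowly.

servo_tool(
  deltas=[
    {"dx":0.5,"dy":0,"dz":-20,"rx":0,"ry":0,"rz":0,"fingers":1},
    {"dx":0,"dy":0,"dz":-20,"rx":0,"ry":0,"rz":0,"fingers":1},
    {"dx":0,"dy":0,"dz":-8,"rx":0,"ry":0,"rz":0,"fingers":1},
    {"dx":0,"dy":0,"dz":0,"rx":0,"ry":0,"rz":0,"fingers":1},
    {"dx":0,"dy":0,"dz":0,"rx":0,"ry":0,"rz":0,"fingers":1},
  ],
)

```text
clock: 12.6
tcp_pos: [0.5517, 0.2675, 0.1363]
orientation: [0.0, -0.388, 0.922, 0.0]
wrist_force: [0.1, -0.2, 0.1]
finger_gap: 0.0001
```

servo_tool(
  deltas=[
    {"dx":0,"dy":0,"dz":-1,"rx":0,"ry":0,"rz":0,"fingers":1},
    {"dx":0,"dy":0,"dz":-1,"rx":0,"ry":0,"rz":0,"fingers":1},
    {"dx":0,"dy":0,"dz":-1,"rx":0,"ry":0,"rz":0,"fingers":1},
    {"dx":0,"dy":0,"dz":-0.5,"rx":0,"ry":0,"rz":0,"fingers":1},
  ],
)

```text
clock: 13.0
tcp_pos: [0.5518, 0.2679, 0.1323]
orientation: [0.0, -0.388, 0.922, 0.0]
wrist_force: [-0.2, 0.2, -0.1]
finger_gap: 0.0
```

servo_tool(
  deltas=[
    {"dx":0,"dy":1,"dz":-0.5,"rx":0,"ry":0,"rz":0,"fingers":1},
    {"dx":0,"dy":0,"dz":-0.5,"rx":0,"ry":0,"rz":0,"fingers":1},
    {"dx":0,"dy":0,"dz":-0.5,"rx":0,"ry":0,"rz":0,"fingers":1},
    {"dx":0,"dy":0,"dz":-0.5,"rx":0,"ry":0,"rz":0,"fingers":1},
  ],
)

```text
clock: 13.4
tcp_pos: [0.5517, 0.2689, 0.13]
orientation: [-0.0, -0.388, 0.922, 0.0]
wrist_force: [0.3, 0.3, 0.5]
finger_gap: 0.0001
```

servo_tool(
  deltas=[
    {"dx":0,"dy":0,"dz":-0.5,"rx":0,"ry":0,"rz":0,"fingers":1},
    {"dx":0,"dy":0,"dz":-0.5,"rx":0,"ry":0,"rz":0,"fingers":1},
  ],
)

```text
clock: 13.6
tcp_pos: [0.5517, 0.2689, 0.129]
orientation: [-0.0, -0.388, 0.922, 0.0]
wrist_force: [-0.6, -0.3, -0.0]
finger_gap: 0.0002
```

servo_tool(
  deltas=[
    {"dx":0,"dy":0,"dz":-0.5,"rx":0,"ry":0,"rz":0,"fingers":1},
    {"dx":0,"dy":0,"dz":0,"rx":0,"ry":0,"rz":0,"fingers":1},
  ],
)

```text
clock: 13.8
tcp_pos: [0.5518, 0.2688, 0.1286]
orientation: [-0.0, -0.388, 0.922, 0.0]
wrist_force: [0.1, -0.1, -0.6]
finger_gap: -0.0
```

servo_tool(
  deltas=[
    {"dx":0,"dy":0,"dz":-0.4,"rx":0,"ry":0,"rz":0,"fingers":1},
    {"dx":0,"dy":0,"dz":0,"rx":0,"ry":0,"rz":0,"fingers":1},
  ],
)

```text
clock: 14.0
tcp_pos: [0.5518, 0.2688, 0.1285]
orientation: [0.0, -0.388, 0.922, 0.0]
wrist_force: [-1.3, 0.1, 2.2]
finger_gap: 0.0002
```

servo_tool(
  deltas=[
    {"dx":0,"dy":0,"dz":-0.4,"rx":0,"ry":0,"rz":0,"fingers":1},
    {"dx":0,"dy":0,"dz":0,"rx":0,"ry":0,"rz":0,"fingers":1},
  ],
)

```text
clock: 14.2
tcp_pos: [0.5518, 0.2689, 0.1284]
orientation: [0.0, -0.388, 0.922, 0.0]
wrist_force: [-2.5, -1.1, 4.9]
finger_gap: -0.0003
```

servo_tool(
  deltas=[
    {"dx":0,"dy":0,"dz":-0.4,"rx":0,"ry":0,"rz":0,"fingers":1},
    {"dx":0,"dy":0,"dz":0,"rx":0,"ry":0,"rz":0,"fingers":1},
  ],
)

```text
clock: 14.4
tcp_pos: [0.5518, 0.2689, 0.1283]
orientation: [0.0, -0.388, 0.922, 0.0]
wrist_force: [-3.2, -0.4, 7.5]
finger_gap: 0.0005
```

servo_tool(
  deltas=[
    {"dx":-0.4,"dy":0,"dz":-0.3,"rx":0,"ry":0,"rz":0,"fingers":1},
    {"dx":0,"dy":0,"dz":0,"rx":0,"ry":0,"rz":0,"fingers":1},
    {"dx":0,"dy":0,"dz":0,"rx":0,"ry":0,"rz":0,"fingers":1},
    {"dx":0,"dy":0,"dz":0,"rx":0,"ry":0,"rz":0,"fingers":1},
  ],
)

```text
clock: 14.8
tcp_pos: [0.5517, 0.2689, 0.1283]
orientation: [0.001, -0.388, 0.922, -0.0]
wrist_force: [-2.2, -1.9, 8.0]
finger_gap: -0.0
```

```bash
python3 look.py d; python3 fr.py
```

```text
top fit [0.544  0.2491 0.8008] 2.736 foot ahead -0.0402 lat 0.0084
14.9 [0.5517 0.2689 0.1283] [-2.29 -1.24  7.4 ]
[-2.23 -0.84  7.88] push 2.16 [0.5516 0.2689 0.1283] past foot 130.7 15.2
stand shift px [array([0.073, 0.011]), array([0.532, 0.452])]
```

View pics/d_1.png

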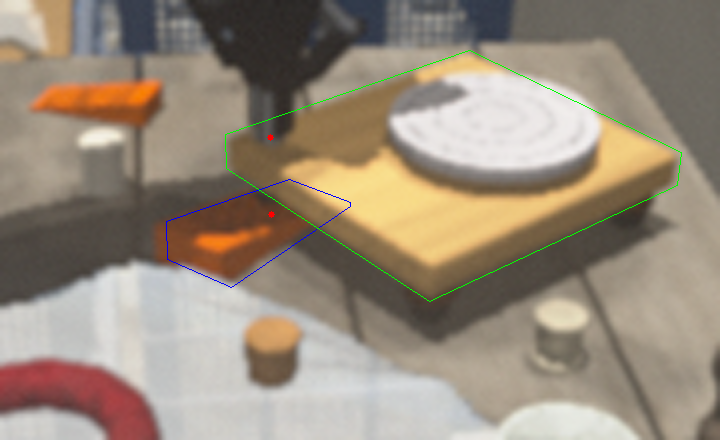

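The side view shows the fingertip on the marked point at (270,137), the board still on its original outline and the wedge in place. The press holds at about 8 N without sinking, so I'm handing in.

```bash
python3 -c "
from workcell import job,env
print(env.get_state()['wrist_force']);print(job.hand_in())"
```

```text
[-3.031115   -1.0052105   7.56342602]
the job is handed in; nothing more can be done
None
```

I wedged the short foot and handed the job in at about 15 s, with the fingertip still pressing over it at about 8 N.

**What I did:** I picked the largest of the three wedges, 120 x 50 mm by measurement, against 90 x 37 mm for the other two. I nudged it sideways with shut fingertips to line it up with the foot. Then I pushed it in tip first from the back until the resistance reached about 3 N, below the 4 N limit.

**Last checks:**
- **Wedge:** after I backed off, the camera fit put the tip about 36 mm past the foot's axis (22 to 48 mm is snug) and about 3 mm off centre.
- **Stand:** it stayed on its original outline in both camera views, and the turntable had shifted by less than about 0.2 px.
- **Rocking:** raising the press from about 2 N to 8 N lowered the fingertip only about 0.2 mm, so the stand no longer rocks.
- **Small things:** the prop, cork and spool look unmoved in the pictures.

**What disagreed:**
- The last top-view fits of the wedge were poor because the arm or board hid it, so I ignored them.
- The second image patch for stand movement read a steady 0.5 px. I put that down to the arm's shadow; it did not grow during the push.
- A sideways force of about 2 to 3 N remained at the fingertip while pressing.

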